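# Run the watch demagnetiser from the keys under its push-latch cover

## Robot

A 6-joint arm with a two-finger parallel gripper is mounted at the origin on the work surface. World frame = base frame: x ahead of the robot, y to its left, z up, the work surface at z = 0. Lengths are in m, angles in rad, forces in N, time in s.
With the tool pointing down it reaches from about 0.25 to 0.775 m from the base axis. Payload 4 kg.
Tool frame: the origin (TCP) lies midway between the tips of the shut fingers; the grasp point (between the pads) lies 19 mm behind it; x points along the fingers, y is the direction in which the jaws open and shut, and the axes are right-handed (so a half turn about x gives the same grasp; the last joint's range is limited). The gripper opens to 94 mm and grips with 3 to 60 N. Pads are 16 mm wide; open, the fingers measure 119 mm over their backs; the gripper's body (75 mm by 177 mm) begins 78 mm behind the grasp point.
Start: joints at [-1.442, 0.087, 1.371, -0, 1.684, -0.103], TCP at [0.126, -0.535, 0.206] pointing down, gripper open.
Joint ranges: [-3.1, 3.1], [-0.76, 2.03], [0.27, 2.55], [-1.08, 4.22], [0.17, 2.65], [-2.57, 2.57]. Speed limits (rad/s): [2.79, 2.79, 3.14, 3.14, 3.14, 3.14].

## Interface

Orientations are given as a rotation vector (axis times angle).
In Python, from bench import bot, vision, hand_in gives the robot as it stands.
- The arm moves only by the tool send_rows, never from a script. Its argument "plan" is a list of rows, each a list of 3 entries, a list of its own where there are three numbers: the shift along the tool's x, y, z scaled (see below), then the turn, a rotation vector about the tool's x, y, z scaled (see below), then the opening, from -1 (shut) to 1 (fully open). In form: [[[tx, ty, tz], [ax, ay, az], jaw], ...]. A call has 1 to 20 rows; each row is the pose to reach, as a shift and turn from the pose commanded when the call began, along the tool's axes at that moment; what a row does not reach only later rows make up. The controller multiplies each number of a shift by 10 cm and each number of a turn by 60 degrees. A row lasts 1/10 s, in which the tool goes at most 50 mm and 8.59 degrees, less where a joint would pass 70% of its speed; a pose out of reach is approached as far as the arm can. A call with a number of a shift or a turn outside -1 to 1 is refused whole. A call with a gripper value outside its range is refused whole. The fingers move at their own pace and stop on an object; "squeeze" is the grip in N (left out, the last holds). Time passes only in rows, so rows that repeat a pose let the fingers close. It gives the time, the measured TCP pose, the force and the opening at its end, in the units of the state.
- bot.get_state(): the state, without advancing time (a new reading comes with each control period).
- vision.snapshot(name): name is "side" or "top" or "wrist"; returns the picture (400x640x3 uint8, red, green, blue); there is no depth.
- vision.calibration(name): a dict with "fx", "fy", "cx", "cy" (pixels), "eye" and "rotation" of the camera in the world. Camera axes: x right, y up, looking along -z (the intrinsics and any distortion apply to the point x, -y, -z); pixel columns grow to the right and rows downward; lengths in m; the calibration is good to about 2 mm. The wrist camera is an equidistant fisheye: a pixel r from the principal point sees the ray r / f radians off the axis. A picture is of the moment at which its call begins: read the wrist's pose just before it. calibration takes no time and is no camera call; for the wrist camera it gives the pose at the moment of the call.
- hand_in(): hands the job in, once; it reports no verdict.
The state is a dict: "time": time; "joint_pos": joint angles; "joint_vel": joint speeds; "joint_efforts": joint torques, N m; "ee_pos": TCP position; "orientation": TCP orientation; "contact_force": force on the tool from outside, world axes, zero at the start; "moment": the same for the moment, N m; "width": opening from 0.0 (shut) to 1.0 (fully open).
Only numpy, scipy, OpenCV 4.12 (cv2) and the standard library are available. Lean on these libraries where they do the work, as an engineer would, in place of code of your own. Each camera call takes 0.05 s, during which the arm holds its last target.

## Task

Demagnetise the watch lying on the pad of the white instrument: press the grey cover of its control bay down and let go so that it pops up, press the large round key underneath all the way down, then push the cover shut and press it home until it latches flush again. Do not press the small key, do not take hold of the cover between the fingers, and leave the watch and everything else on the bench where it is; nothing is to be picked up.

Things in the scene. Friction and masses are not known exactly. Their poses are not given: they have to be found in the camera images.
- demagnetiser: White instrument case, 240 x 120 x 55 mm (x, y, z), screwed to the bench; place and yaw differ each time. Origin on its underside; it spans x -115 to +125, y -60 to +60 mm. z up; x points from the round black watch pad (at x -55) to the control bay: an opening in the 55 mm high deck, x +1 to +117, y -42 to +44 mm, filled by the grey cover.
- cover (a joint): Cover's hinge angle, rad: about 0 latched (at start), flush with the deck; 1.1 open. Push-push latch: press it from 0 past -0.07 (hard stop at -0.088), let go, and a spring swings it up to 1.1. Push it shut and again past -0.07, let go, and it latches at 0; pressed less, it springs up again. Each full press toggles it. Takes 2 to 5 N at the press mark; rest about 0.1 s at the stop.
- cover_hinge (a point): On the hinge line, level with the closed cover's top face, mid-width. Axes turn with the cover: x along the hinge (= instrument's x), -y to the free edge, z out of the top face. Plate 4 thick, 112 wide, reaching 82 mm from the hinge, which is on the instrument's +y side. Open, the edge stands 73 mm above the deck, 37 from the hinge horizontally. The latch cam hangs under it at x 28 to 53.
- cover_mark (a point): Press mark: thin black ring, 22 mm across, on the outer face of the cover, 62 mm from the hinge line, mid-width. The cover's stop is 5.5 mm below flush here. Same axes as cover_hinge. When the cover is open its latch cam (x 28 to 53) overhangs the bay at deck height out to 58 mm from the hinge line; over the keys the bay is clear from 40 mm on.
- large_key (a joint): Travel of the large round key, m: 0 = up, 0.004 = fully down. Springy: fully down takes 3 N, then it is a hard stop.
- large_key_top (a point): Centre of the top of the large round grey key, 22 mm across, in the bay under the cover, 54 mm from the hinge line, at x +4 or -32 mm from cover_hinge (the keys change places). Its top is 12 mm below the deck, 43 mm above the bench, and its axis is vertical.
- small_key (a joint): Travel of the small round key, m: 0 = up, 0.004 = fully down. Must not be pressed.
- small_key_top (a point): Centre of the top of the small round grey key, 10 mm across, at the same height and the same distance from the hinge as the large one, 36 mm beside it.
- watch: Loose steel watch head, 40 mm across and 10 mm high, lying on the round pad at the front of the instrument. Origin at its underside, 57 mm above the bench.
- screwdriver: Loose small screwdriver, 130 mm long, lying near the instrument on its -y side. Bystander.
- loupe: Loose black eye loupe, 38 mm across, 34 mm high. Bystander.
- tin: Loose round brass tin, 60 mm across, 32 mm high. Bystander.
- vice: Loose small aluminium movement vice, about 65 x 28 x 26 mm. Bystander.
- oil_bottle: Loose black bottle, 28 mm across, 70 mm high. Bystander.
- dish: Loose flat glass dish, 90 mm across, 16 mm high. Bystander.
- mug: Loose brown mug, 80 mm across, 90 mm high. Bystander.

How it is judged:
By the outcome, as a careful person would: the job done as asked, in the order asked, and still so for the second after the job is handed in, with the robot touching nothing.
It also fails if it takes over 54 s, if anything falls off the work surface, if the arm or the gripper's body presses on something with over 40 N, if the wrist force passes 120 N, or if a joint passes its speed limit or range.

## Working session

There is one attempt and no reset: what is moved stays moved. The work goes in short steps, Python scripts to look and compute and a tool call to move; the robot and the scene stay as the last step left them, time stands still between calls to the robot, and variables do not carry over. Pictures are saved under pics/ and viewed, and the job is handed in when it is done.

Besides the shell and the picture viewer there is one more tool, called after "Request:" as name([rows], argument=value, ...), one row to a line, values as JSON. send_rows: Moves the arm, as the interface text tells. Its arguments: {"type":"object","properties":{"plan":{"type":"array"},"squeeze":{"type":"number"}},"required":["plan"]}

```bash
mkdir -p pics; cat > h.py <<'E'
import numpy as np, cv2
from bench import bot, vision, hand_in
from scipy.spatial.transform import Rotation as R
def snap(n,f):
    c=vision.calibration(n); im=vision.snapshot(n); cv2.imwrite('pics/'+f,im[:,:,::-1]); return c,im
def ray(c,u,v,fish=False):
    x=(u-c['cx'])/c['fx']; y=(v-c['cy'])/c['fy']
    if fish:
        r=np.hypot(x,y); s=np.sin(r)/r if r>1e-9 else 1; d=np.array([x*s,y*s,np.cos(r)])
    else: d=np.array([x,y,1.])
    d=np.array([d[0],-d[1],-d[2]])
    return np.array(c['eye']),np.array(c['rotation'])@d
def atz(c,u,v,z,fish=False):
    e,d=ray(c,u,v,fish); return e+d*(z-e[2])/d[2]
def proj(c,p):
    q=np.array(c['rotation']).T@(np.array(p)-c['eye']); x,y,z=q[0],-q[1],-q[2]
    return c['cx']+c['fx']*x/z,c['cy']+c['fy']*y/z
E
python3 - <<'E'
from h import *
for n in('top','side','wrist'):
    c,im=snap(n,n+'0.png'); print(n,c)
print(bot.get_state())
E
```

```text
top {'fx': 461.5304796475057, 'fy': 461.5304796475057, 'cx': 315.5027453678176, 'cy': 200.65512034168952, 'eye': array([0.43915013, 0.02328151, 1.14092491]), 'rotation': array([ 0.06919415, -0.10433713, -1.58683425])}
side {'fx': 447.1975840626507, 'fy': 447.1975840626507, 'cx': 333.70054264316826, 'cy': 204.6191210660421, 'eye': array([0.07317013, 0.85075424, 0.61621299]), 'rotation': array([ 0.36486032, -1.3642869 , -2.3144793 ])}
wrist {'fx': 309.70691628693146, 'fy': 309.70691628693146, 'cx': 322.89212371623836, 'cy': 200.36887042691313, 'eye': array([ 0.2091679 , -0.51767331,  0.38312699]), 'rotation': array([-0.24758143,  0.19936635, -1.32859269])}
{'time': 0.15, 'joint_pos': array([-1.44209837e+00,  8.77665788e-02,  1.37190953e+00, -2.11858729e-05,
        1.68357143e+00, -1.03087708e-01]), 'joint_vel': array([-1.64394120e-03, -2.09758526e-03, -4.71065594e-03, -8.69530412e-05,
       -6.34594854e-04, -1.68712513e-03]), 'joint_efforts': array([ 1.43773628e-03, -3.40641904e+01, -3.02793396e+01,  7.18669128e-02,
        3.04977468e-02, -1.15141538e-04]), 'ee_pos': array([ 0.12628464, -0.5348764 ,  0.204582  ]), 'orientation': array([ 2.09926298,  0.24613567, -2.09935225]), 'contact_force': array([0.02794534, 0.215982  , 0.26049609]), 'moment': array([ 0.02545823, -0.03248927,  0.02161769]), 'width': 0.9993918387255276}
```

Rotation is a rotvec; fix the helper.

```bash
sed -i "s/np.array(c\['rotation'\])/R.from_rotvec(c['rotation']).as_matrix()/g" h.py; grep -n rotvec h.py
```

```text
12:    return np.array(c['eye']),R.from_rotvec(c['rotation']).as_matrix()@d
16:    q=R.from_rotvec(c['rotation']).as_matrix().T@(np.array(p)-c['eye']); x,y,z=q[0],-q[1],-q[2]
```

View pics/top0.png

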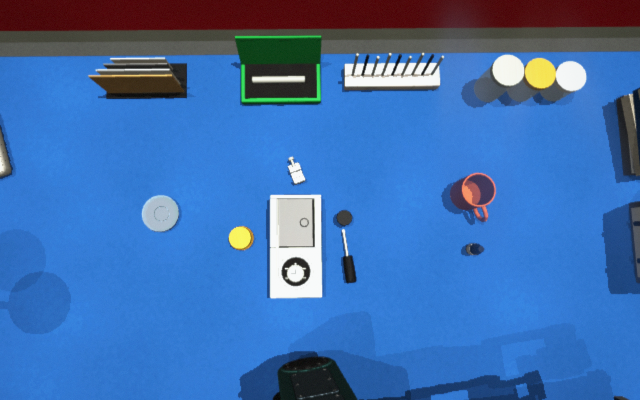

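View pics/side0.png

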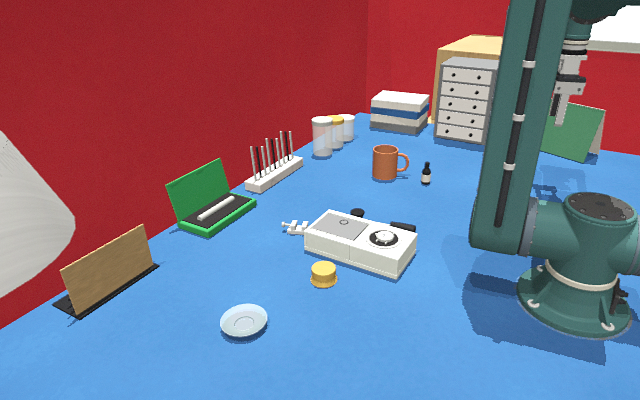

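View pics/wrist0.png

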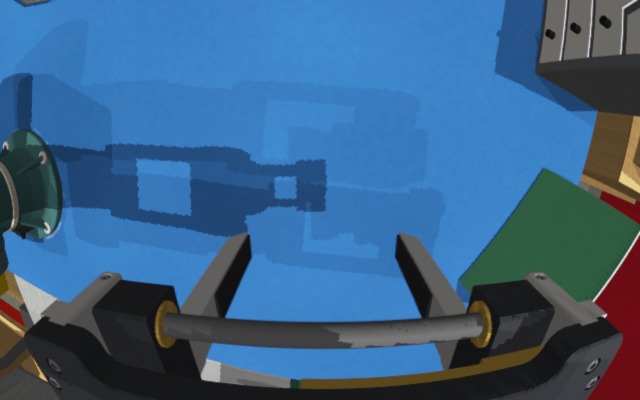

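```bash
python3 - <<'E'
from h import *
im=cv2.imread('pics/top0.png')[180:310,220:370]; cv2.imwrite('pics/t0z.png',cv2.resize(im,None,fx=4.6,fy=4.6,interpolation=cv2.INTER_CUBIC))
im=cv2.imread('pics/side0.png')[195:285,280:430]; cv2.imwrite('pics/s0z.png',cv2.resize(im,None,fx=5,fy=5,interpolation=cv2.INTER_CUBIC))
E
```

```text
(no output)
```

View pics/t0z.png

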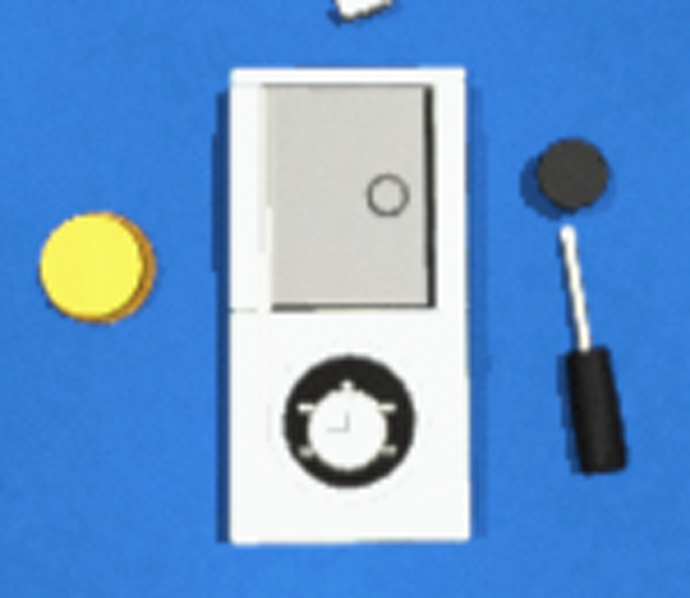

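View pics/s0z.png

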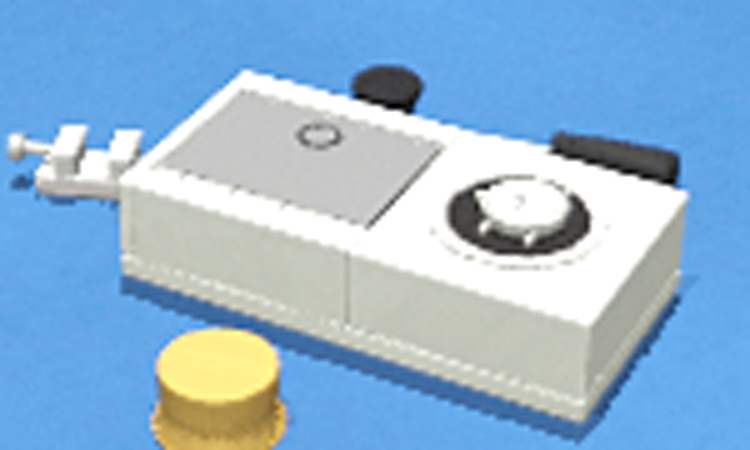

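```bash
python3 - <<'E'
from h import *
im=cv2.imread('pics/top0.png')
c=vision.calibration('top'); cs=vision.calibration('side')
U=lambda p:((p[0]+.5)/4.6+220-.5,(p[1]+.5)/4.6+180-.5)
P={k:atz(c,*U(p),.055)[:2]for k,p in dict(fl=(231,68),fr=(467,68),nr=(470,543),nl=(230,543),mark=(387.5,195),cov_fl=(265,85),cov_nl=(272,306),cov_fr=(426,86),cov_nr=(428,303)).items()}
for k,v in P.items(): print(k,v.round(4))
U2=lambda p:((p[0]+.5)/5+280-.5,(p[1]+.5)/5+195-.5)
for k,p in dict(fr=(246,71),fl=(122,183),nl=(588,325),nr=(687,194),mark=(320,136)).items(): print('side',k,atz(cs,*U2(p),.055)[:2].round(4))
# rigid fit
loc=np.array([[.125,.06],[.125,-.06],[-.115,-.06],[-.115,.06]])
w=np.array([P[k] for k in('fl','fr','nr','nl')])
a=loc-loc.mean(0);b=w-w.mean(0)
th=np.arctan2((a[:,0]*b[:,1]-a[:,1]*b[:,0]).sum(),(a*b).sum())
Rm=np.array([[np.cos(th),-np.sin(th)],[np.sin(th),np.cos(th)]])
o=w.mean(0)-Rm@loc.mean(0); print('th',th,'o',o, 'res',(w-(loc@Rm.T+o))*1e3)
print('mark local',Rm.T@(P['mark']-o))
for k in('cov_fl','cov_nl','cov_fr','cov_nr'):print(k,Rm.T@(P[k]-o))
E
```

```text
fl [0.5758 0.1057]
fr [ 0.5738 -0.0158]
nr [ 0.333  -0.0124]
nl [0.3356 0.1081]
mark [0.509  0.0263]
cov_fl [0.5667 0.0883]
cov_nl [0.4536 0.0859]
cov_fr [0.5648 0.0055]
cov_nr [0.4536 0.0066]
side fr [ 0.573 -0.013]
side fl [0.5715 0.1079]
side nl [0.3363 0.1099]
side nr [ 0.3347 -0.0081]
side mark [0.5094 0.0261]
th -0.013500512372868206 o [0.44957205 0.04649048] res [[ 0.4617495   0.88467246]
 [ 0.09100412 -0.57507013]
 [-0.73850665 -0.41535479]
 [ 0.18575303  0.10575246]]
mark local [ 0.05971648 -0.01941114]
cov_fl [0.11659184 0.04339578]
cov_nl [0.00348142 0.03943766]
cov_fr [ 0.11581987 -0.03938586]
cov_nr [ 0.00458275 -0.03987499]
```

```bash
python3 - <<'E'
from h import *
s=bot.get_state(); M=R.from_rotvec(s['orientation']).as_matrix(); print(M.round(3))
th=-.0135
for name,yd in(('jaw+x',1),('jaw-x',-1)):
    y=yd*np.array([np.cos(th),np.sin(th),0]);x=np.array([0,0,-1.]);T=np.column_stack([x,y,np.cross(x,y)])
    print(name,(R.from_matrix(M.T@T).as_rotvec()/np.radians(60)).round(4))
Rm=np.array([[np.cos(th),-np.sin(th)],[np.sin(th),np.cos(th)]]);o=np.array([.4496,.0465])
m=Rm@[.0593,-.0195]+o; print('mark',m)
for z in(.12,):print('shift',(M.T@(np.r_[m,z]-s['ee_pos'])/.1).round(3))
E
```

```text
[[-0.     0.23  -0.973]
 [ 0.002 -0.973 -0.23 ]
 [-1.    -0.002 -0.   ]]
jaw+x [-1.2658e+00 -1.2000e-03  1.2000e-03]
jaw-x [1.7342e+00 1.3000e-03 1.2000e-03]
mark [0.50863135 0.02620125]
shift [ 0.854 -4.581 -5.01 ]
```

Request:
send_rows([
  [[0,-0.3,-0.33],[0,0,0],-1],
  [[0,-0.6,-0.66],[0,0,0],-1],
  [[0,-0.9,-1],[0,0,0],-1],
], squeeze=10)

```text
time: 0.45
ee_pos: [0.2033, -0.4234, 0.2048]
orientation: [2.1, 0.244, -2.1]
contact_force: [0.1, -0.1, 0.3]
width: 0.783
```

Request:
send_rows([
  [[0,-0.3,-0.33],[0,0,0],-1],
  [[0,-0.6,-0.66],[0,0,0],-1],
  [[0,-0.9,-1],[0,0,0],-1],
])

```text
time: 0.75
ee_pos: [0.2801, -0.3125, 0.2052]
orientation: [2.099, 0.244, -2.099]
contact_force: [0.8, -1.5, 0.1]
width: 0.526
```

Request:
send_rows([
  [[0,-0.3,-0.33],[0,0,0],-1],
  [[0,-0.6,-0.66],[0,0,0],-1],
  [[0,-0.9,-1],[0,0,0],-1],
  [[0,-0.9,-1],[-0.14,0,0],-1],
  [[0,-0.9,-1],[-0.28,0,0],-1],
  [[0,-0.9,-1],[-0.42,0,0],-1],
  [[0,-0.9,-1],[-0.56,0,0],-1],
  [[0,-0.9,-1],[-0.7,0,0],-1],
  [[0,-0.9,-1],[-0.84,0,0],-1],
  [[0,-0.9,-1],[-0.98,0,0],-1],
  [[0,-0.9,-1],[-0.98,0,0],-1],
])

```text
time: 1.85
ee_pos: [0.3561, -0.2035, 0.2052]
orientation: [1.436, 1.045, -1.436]
contact_force: [-0.0, 1.2, -1.0]
width: 0.003
```

```bash
cat > g.py <<'E'
from h import *
th=-.0135; o=np.array([.4496,.0465]); HY=.0425; HX=.0593
Rm=np.array([[np.cos(th),-np.sin(th)],[np.sin(th),np.cos(th)]])
def W(lx,d,z):  # local x, distance from hinge toward -y, z above bench
    return np.r_[Rm@[lx,HY-d]+o,z]
def T(tilt=0): # tilt deg: body leans toward -y
    y=np.array([np.cos(th),np.sin(th),0]);yl=np.array([-np.sin(th),np.cos(th),0]);a=np.radians(tilt)
    x=np.array([0,0,-np.cos(a)])+np.sin(a)*yl
    return np.column_stack([x,y,np.cross(x,y)])
def rel(pts,tilt=0):
    s=bot.get_state(); M=R.from_rotvec(s['orientation']).as_matrix()
    print('t',s['time'],'tcp',s['ee_pos'].round(4),'F',s['contact_force'].round(2),'w',round(s['width'],3))
    print('turn',(R.from_matrix(M.T@T(tilt)).as_rotvec()/np.radians(60)).round(4))
    for p in pts: print('shift',(M.T@(p-s['ee_pos'])/.1).round(3))
E
python3 -c "
from g import *
rel([W(.0593,.062,.12),W(.0593,.062,.2)])"
```

```text
t 1.85 tcp [ 0.3561 -0.2035  0.2052] F [-0.03  1.17 -0.97] w 0.003
turn [-2.86e-01 -2.00e-04  5.00e-04]
shift [ 0.852  0.744 -2.655]
shift [ 0.052  0.744 -2.655]
```

Request:
send_rows([
  [[0,0.11,-0.4],[0,0,0],-1],
  [[0,0.22,-0.8],[0,0,0],-1],
  [[0,0.28,-1],[0,0,0],-1],
])

```text
time: 2.15
ee_pos: [0.4145, -0.1151, 0.2053]
orientation: [1.438, 1.044, -1.437]
contact_force: [-0.4, 0.1, 0.9]
width: 0.005
```

Request:
send_rows([
  [[0.1,0.11,-0.4],[0,0,0],-1],
  [[0.2,0.22,-0.8],[0,0,0],-1],
  [[0.3,0.28,-1],[-0.14,0,0],-1],
  [[0.3,0.28,-1],[-0.286,0,0],-1],
  [[0.3,0.28,-1],[-0.286,0,0],-1],
  [[0.3,0.28,-1],[-0.286,0,0],-1],
])

```text
time: 2.75
ee_pos: [0.4711, -0.0306, 0.1755]
orientation: [1.222, 1.201, -1.223]
contact_force: [0.2, -0.6, 0.2]
width: 0.004
```

```bash
python3 -c "
from g import *
rel([W(.0593,.062,.12),W(.0593,.062,.06),W(.0593,.062,.05)])
snap('wrist','w1.png')"
```

```text
t 2.75 tcp [ 0.4711 -0.0306  0.1755] F [ 0.21 -0.65  0.16] w 0.004
turn [-0.0043  0.0002  0.0001]
shift [ 0.554  0.365 -0.575]
shift [ 1.154  0.365 -0.575]
shift [ 1.254  0.365 -0.575]
```

View pics/w1.png

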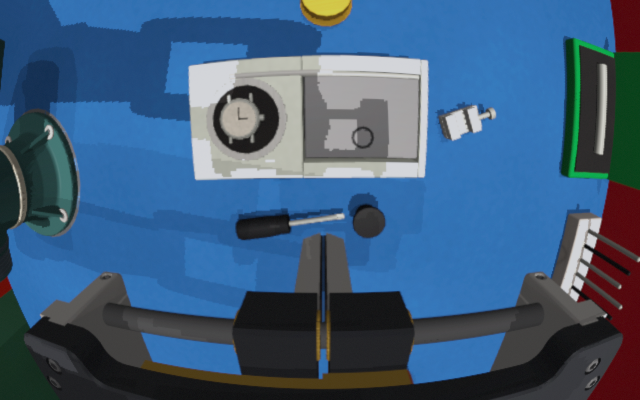

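```bash
python3 -c "
from g import *
c=vision.calibration('wrist')
print(atz(c,362,137,.055,True),W(.0593,.062,.055))
for p in((428,60),(426,179),(190,66),(195,178)):print(atz(c,*p,.055,True))"
```

```text
[0.50993353 0.02487269 0.055     ] [0.50863135 0.02620125 0.055     ]
[0.57671448 0.10360604 0.055     ]
[ 0.57729994 -0.01750346  0.055     ]
[0.33977249 0.10504315 0.055     ]
[ 0.33715892 -0.0116507   0.055     ]
```

Request:
send_rows([
  [[0.2,0.18,-0.3],[0,0,0],-1],
  [[0.4,0.365,-0.575],[-0.004,0,0],-1],
  [[0.8,0.365,-0.575],[-0.004,0,0],-1],
  [[1.0,0.365,-0.575],[-0.004,0,0],-1],
  [[1.0,0.365,-0.575],[-0.004,0,0],-1],
])

```text
time: 3.3
ee_pos: [0.5056, 0.0262, 0.0719]
orientation: [1.215, 1.209, -1.224]
contact_force: [0.1, -0.0, -0.5]
width: 0.003
```

```bash
python3 -c "
from g import *
rel([W(.0593,.062,.055),W(.0593,.062,.0485)])"
```

```text
t 3.3 tcp [0.5056 0.0262 0.0719] F [ 0.09 -0.04 -0.48] w 0.003
turn [ 0.0012 -0.0001  0.0071]
shift [ 0.169  0.031 -0.   ]
shift [ 0.234  0.032 -0.   ]
```

Request:
send_rows([
  [[0.1,0.03,0],[0,0,0],-1],
  [[0.14,0.03,0],[0,0,0],-1],
  [[0.14,0.03,0],[0,0,0],-1],
])

```text
time: 3.6
ee_pos: [0.5118, 0.026, 0.0621]
orientation: [1.217, 1.203, -1.216]
contact_force: [0.6, -0.6, -0.1]
width: 0.007
```

```bash
python3 -c "
from g import *
rel([W(.0593,.062,.055),W(.0593,.062,.0485)])"
```

```text
t 3.6 tcp [0.5118 0.026  0.0621] F [ 0.64 -0.62 -0.06] w 0.007
turn [ 0.003   0.0002 -0.0011]
shift [ 0.071 -0.032 -0.001]
shift [ 0.136 -0.032 -0.001]
```

Request:
send_rows([
  [[0.05,-0.03,0],[0,0,0],-1],
  [[0.09,-0.03,0],[0,0,0],-1],
  [[0.12,-0.03,0],[0,0,0],-1],
  [[0.135,-0.03,0],[0,0,0],-1],
  [[0.135,-0.03,0],[0,0,0],-1],
  [[0.135,-0.03,0],[0,0,0],-1],
])

```text
time: 4.2
ee_pos: [0.509, 0.0263, 0.0501]
orientation: [1.216, 1.203, -1.215]
contact_force: [-2.5, 0.3, 9.1]
width: 0.002
```

Request:
send_rows([
  [[0.01,0,0],[0,0,0],-1],
  [[0.01,0,0],[0,0,0],-1],
  [[-0.3,0,0.3],[0,0,0],-1],
  [[-0.65,0,0.6],[0,0,0],-1],
  [[-0.99,0,0.9],[0,0,0],-1],
  [[-0.99,0,0.9],[0,0,0],-1],
  [[-0.99,0,0.9],[0,0,0],-1],
  [[-0.99,0,0.9],[0,0,0],-1],
])

```text
time: 5.0
ee_pos: [0.5066, -0.0627, 0.1452]
orientation: [1.215, 1.208, -1.217]
contact_force: [-1.0, -0.0, -0.2]
width: 0.004
```

```bash
python3 -c "
from g import *
rel([])
snap('wrist','w2.png')
_,im=snap('side','s2.png')
cv2.imwrite('pics/s2z.png',cv2.resize(im[170:290,270:430,::-1],None,fx=5,fy=5))"
```

```text
t 5.0 tcp [ 0.5066 -0.0627  0.1452] F [-1.04 -0.01 -0.17] w 0.004
turn [ 0.0047 -0.001   0.0029]
```

View pics/w2.png

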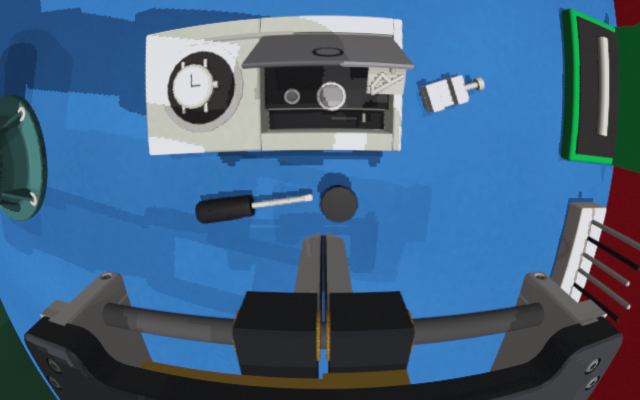

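View pics/s2z.png

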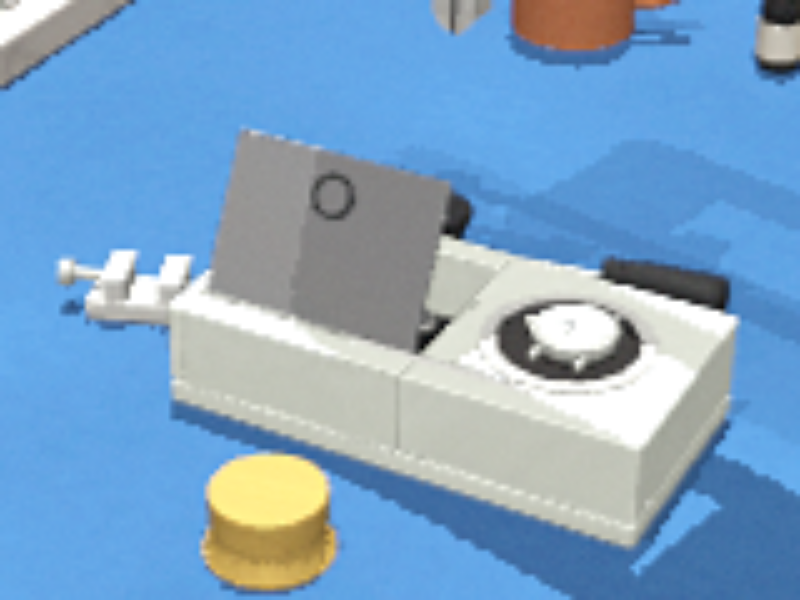

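```bash
python3 -c "
from g import *
s=bot.get_state()
c=vision.calibration('wrist')
for p in((331,96),(292,96)):
  q=atz(c,*p,.043,True); l=Rm.T@(q[:2]-o); print(q,l, 'd',HY-l[1])
rel([W(.0633,.050,.12),W(.0633,.050,.06),W(.0633,.05,.046)],12)"
```

```text
[0.51396547 0.0326938  0.043     ] [ 0.06454598 -0.01293604] d 0.05543603521749858
[0.47915582 0.03327026 0.043     ] [ 0.02973173 -0.01282954] d 0.055329543095536185
t 5.1 tcp [ 0.5064 -0.0624  0.1449] F [-0.22  0.73 -0.79] w 0.001
turn [0.0051 0.199  0.0041]
shift [ 0.25   0.057 -1.006]
shift [ 0.85   0.059 -1.005]
shift [ 0.99   0.059 -1.005]
```

Request:
send_rows([
  [[0,0.03,-0.1],[0,0.1,0],-1],
  [[0,0.06,-0.5],[0.005,0.2,0.004],-1],
  [[0,0.06,-0.95],[0.005,0.2,0.004],-1],
  [[0.25,0.06,-1],[0.005,0.2,0.004],-1],
  [[0.6,0.06,-1],[0.005,0.2,0.004],-1],
  [[0.8,0.06,-1],[0.005,0.2,0.004],-1],
  [[0.8,0.06,-1],[0.005,0.2,0.004],-1],
  [[0.8,0.06,-1],[0.005,0.2,0.004],-1],
])

```text
time: 5.9
ee_pos: [0.5139, 0.0371, 0.0663]
orientation: [1.374, 1.353, -1.11]
contact_force: [-0.5, 0.4, 0.0]
width: -0.0
```

```bash
python3 -c "
from g import *
rel([W(.0638,.0505,.046),W(.0638,.0505,.039)],12)
snap('wrist','w3.png')
_,im=snap('side','s3.png')
cv2.imwrite('pics/s3z.png',cv2.resize(im[150:270,270:430,::-1],None,fx=5,fy=5))"
```

```text
t 5.9 tcp [0.5139 0.0371 0.0663] F [-0.46  0.38  0.04] w -0.0
turn [ 0.     -0.0004 -0.0016]
shift [ 0.2   -0.006  0.037]
shift [ 0.268 -0.006  0.052]
```

View pics/w3.png

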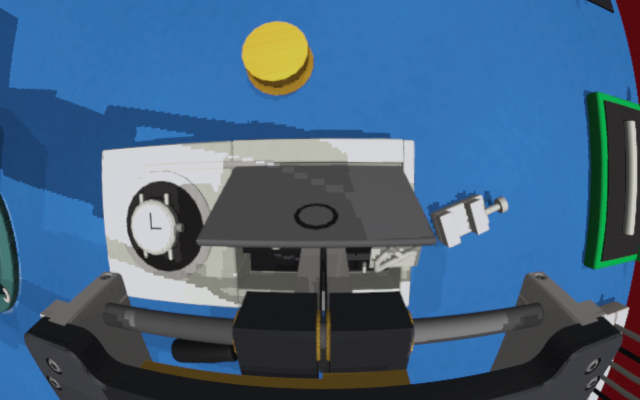

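View pics/s3z.png

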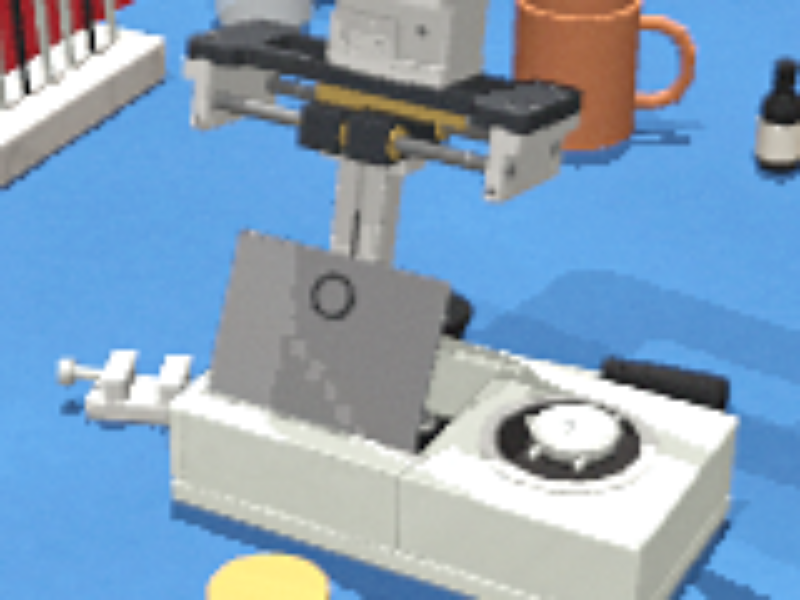

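Request:
send_rows([
  [[0.1,0,0.02],[0,0,0],-1],
  [[0.18,0,0.035],[0,0,0],-1],
  [[0.22,0,0.043],[0,0,0],-1],
  [[0.25,0,0.048],[0,0,0],-1],
  [[0.25,0,0.048],[0,0,0],-1],
])

```text
time: 6.5
ee_pos: [0.5142, 0.0368, 0.0412]
orientation: [1.375, 1.352, -1.11]
contact_force: [-1.2, -0.1, 2.3]
width: 0.006
```

Request:
send_rows([
  [[0.015,0,0.003],[0,0,0],-1],
  [[0.025,0,0.005],[0,0,0],-1],
  [[0.025,0,0.005],[0,0,0],-1],
  [[0.025,0,0.005],[0,0,0],-1],
])

```text
time: 6.9
ee_pos: [0.5147, 0.0369, 0.0393]
orientation: [1.375, 1.351, -1.109]
contact_force: [-1.0, -0.2, 2.8]
width: 0.002
```

Request:
send_rows([
  [[0.015,0,0.003],[0,0,0],-1],
  [[0.025,0,0.005],[0,0,0],-1],
  [[0.025,0,0.005],[0,0,0],-1],
  [[0.025,0,0.005],[0,0,0],-1],
])

```text
time: 7.3
ee_pos: [0.5149, 0.0369, 0.0383]
orientation: [1.375, 1.351, -1.108]
contact_force: [-4.2, -1.0, 10.4]
width: 0.008
```

Request:
send_rows([
  [[-0.1,0,-0.02],[0,0,0],-1],
  [[-0.4,0,-0.084],[0,0,0],-1],
  [[-0.8,0,-0.16],[0,0,0],-1],
  [[-1,0,-0.2],[0,0,0],-1],
  [[-1,0,-0.2],[0,0,0],-1],
])

```text
time: 7.8
ee_pos: [0.5168, 0.0354, 0.1424]
orientation: [1.378, 1.344, -1.103]
contact_force: [-0.4, 0.8, -0.5]
width: 0.005
```

```bash
python3 -c "
from g import *
rel([W(.0593,.045,.18),W(.0593,.002,.18)],0)
snap('wrist','w4.png')"
```

```text
t 7.8 tcp [0.5168 0.0354 0.1424] F [-0.44  0.83 -0.46] w 0.005
turn [ 0.     -0.1989 -0.0117]
shift [-0.353 -0.076 -0.153]
shift [-0.264 -0.077 -0.573]
```

View pics/w4.png

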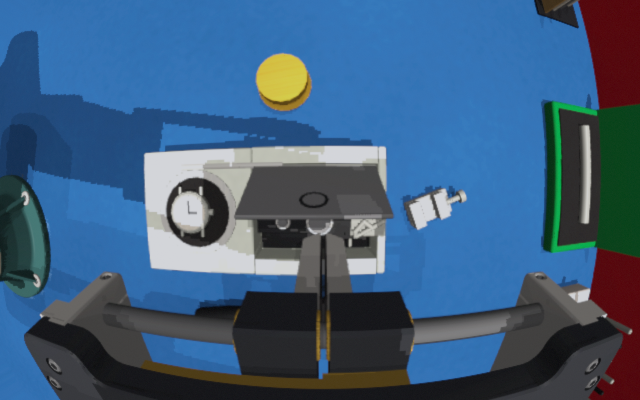

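Request:
send_rows([
  [[-0.35,-0.05,-0.15],[0,0,0],-1],
  [[-0.35,-0.07,-0.15],[0,-0.1,-0.01],-1],
  [[-0.33,-0.077,-0.3],[0,-0.2,-0.012],-1],
  [[-0.26,-0.077,-0.57],[0,-0.2,-0.012],-1],
  [[-0.26,-0.077,-0.57],[0,-0.2,-0.012],-1],
  [[-0.26,-0.077,-0.57],[0,-0.2,-0.012],-1],
])

```text
time: 8.45
ee_pos: [0.506, 0.0864, 0.1732]
orientation: [1.211, 1.212, -1.228]
contact_force: [0.4, 0.0, -0.4]
width: 0.006
```

```bash
python3 -c "
from g import *
rel([W(.0593,.006,.14),W(.0593,.006,.112)],0)"
```

```text
t 8.45 tcp [0.506  0.0864 0.1732] F [ 0.39  0.04 -0.38] w 0.006
turn [0.0016 0.0009 0.0123]
shift [0.332 0.038 0.041]
shift [0.612 0.042 0.041]
```

Request:
send_rows([
  [[0.3,0.02,0.03],[0,0,0],-1],
  [[0.6,0.03,0.03],[0,0,0.005],-1],
  [[0.6,0.03,0.03],[0,0,0.005],-1],
  [[0.6,0.03,0.03],[0,0,0.005],-1],
])

```text
time: 8.85
ee_pos: [0.5089, 0.0821, 0.1148]
orientation: [1.217, 1.206, -1.225]
contact_force: [-0.3, -0.2, 0.9]
width: 0.003
```

```bash
python3 -c "
from g import *
P=[(20.1,.1103),(31.8,.1051),(42.5,.0975),(51.7,.0876),(57.9,.0754),(61.2,.0655),(62,.055),(62,.0475)]
rel([W(.0593,d/1e3,z) for d,z in P],0)
_,im=snap('side','s4.png')
cv2.imwrite('pics/s4z.png',cv2.resize(im[150:270,270:430,::-1],None,fx=5,fy=5))"
```

```text
t 8.85 tcp [0.5089 0.0821 0.1148] F [-0.33 -0.16  0.87] w 0.003
turn [-0.0014  0.0004  0.0059]
shift [0.045 0.005 0.14 ]
shift [0.097 0.006 0.257]
shift [0.173 0.006 0.364]
shift [0.272 0.007 0.456]
shift [0.394 0.008 0.518]
shift [0.493 0.008 0.551]
shift [0.598 0.009 0.559]
shift [0.673 0.01  0.559]
```

View pics/s4z.png

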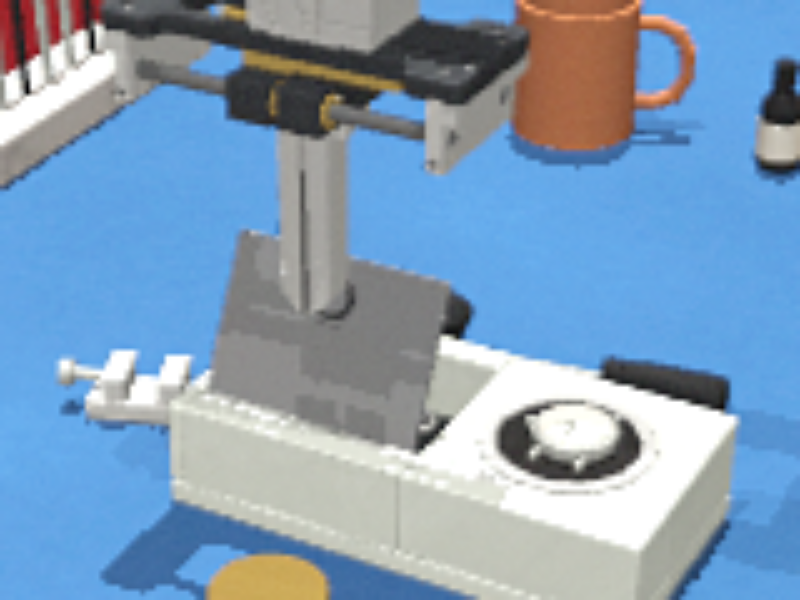

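Finger is in front of the cover's outer face. Sweep it shut to just above flush.

Request:
send_rows([
  [[0.03,0.005,0.08],[0,0,0.003],-1],
  [[0.045,0.005,0.14],[0,0,0.003],-1],
  [[0.07,0.005,0.2],[0,0,0.003],-1],
  [[0.1,0.005,0.257],[0,0,0.003],-1],
  [[0.135,0.006,0.31],[0,0,0.003],-1],
  [[0.173,0.006,0.364],[0,0,0.003],-1],
  [[0.22,0.006,0.41],[0,0,0.003],-1],
  [[0.272,0.007,0.456],[0,0,0.003],-1],
  [[0.33,0.007,0.49],[0,0,0.003],-1],
  [[0.394,0.008,0.518],[0,0,0.003],-1],
  [[0.44,0.008,0.535],[0,0,0.003],-1],
  [[0.493,0.008,0.551],[0,0,0.003],-1],
  [[0.54,0.008,0.555],[0,0,0.003],-1],
  [[0.58,0.009,0.559],[0,0,0.003],-1],
  [[0.58,0.009,0.559],[0,0,0.003],-1],
])

```text
time: 10.4
ee_pos: [0.5094, 0.0271, 0.0572]
orientation: [1.218, 1.203, -1.22]
contact_force: [-0.5, 1.3, 2.4]
width: 0.003
```

```bash
python3 -c "
from g import *
rel([W(.0593,.062,.0475)],0)
snap('wrist','w5.png')
_,im=snap('side','s5.png')
cv2.imwrite('pics/s5z.png',cv2.resize(im[150:270,270:430,::-1],None,fx=5,fy=5))"
```

```text
t 10.4 tcp [0.5094 0.0271 0.0572] F [-0.47  1.32  2.4 ] w 0.003
turn [0.0001 0.0005 0.0008]
shift [ 0.097 -0.007  0.009]
```

View pics/s5z.png

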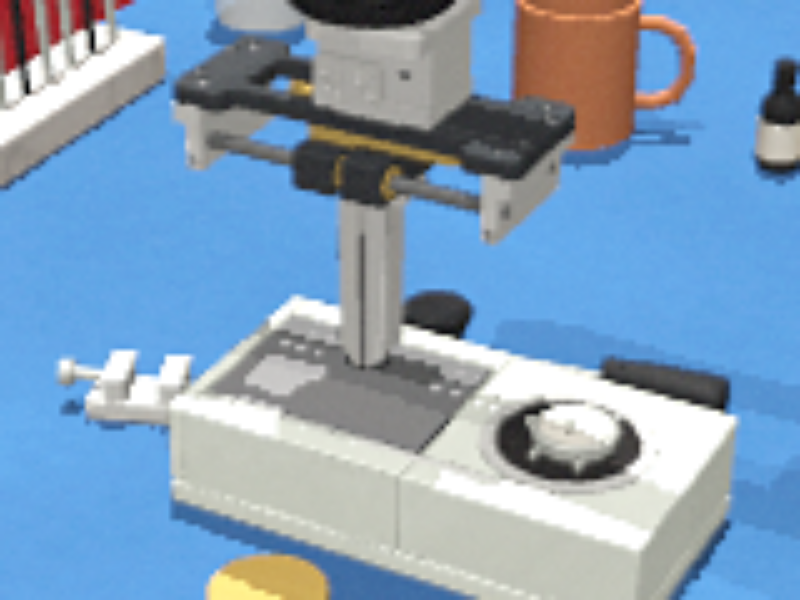

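View pics/w5.png

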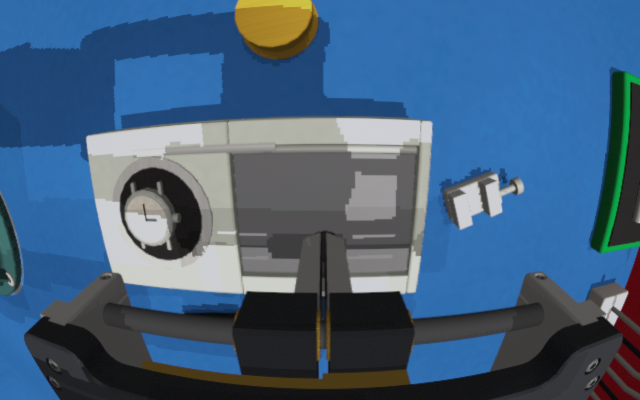

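Request:
send_rows([
  [[0.04,0,0.005],[0,0,0],-1],
  [[0.08,0,0.009],[0,0,0],-1],
  [[0.1,0,0.009],[0,0,0],-1],
  [[0.105,0,0.009],[0,0,0],-1],
  [[0.105,0,0.009],[0,0,0],-1],
  [[0.105,0,0.009],[0,0,0],-1],
])

```text
time: 11.1
ee_pos: [0.5101, 0.0266, 0.0499]
orientation: [1.22, 1.202, -1.218]
contact_force: [-5.6, 0.9, 15.4]
width: 0.004
```

At the stop (15 N, z 0.0499). Release straight up.

Request:
send_rows([
  [[-0.1,0,0],[0,0,0],-1],
  [[-0.4,0,0],[0,0,0],-1],
  [[-0.8,0,0],[0,0,0],-1],
  [[-1,0,0],[0,0,0],-1],
  [[-1,0,0],[0,0,0],-1],
  [[-1,0,0],[0,0,0],-1],
])

```text
time: 11.7
ee_pos: [0.5092, 0.0262, 0.146]
orientation: [1.218, 1.203, -1.22]
contact_force: [0.2, -0.1, 0.7]
width: 0.004
```

Request:
send_rows([
  [[-0.2,0,0.3],[0,0,0],-1],
  [[-0.4,0,0.6],[0,0,0],-1],
  [[-0.6,0,1],[0,0,0],-1],
  [[-0.6,0,1],[0,0,0],-1],
  [[-0.6,0,1],[0,0,0],-1],
  [[-0.6,0,1],[0,0,0],-1],
])

```text
time: 12.3
ee_pos: [0.5072, -0.0727, 0.2045]
orientation: [1.217, 1.208, -1.221]
contact_force: [-0.0, 0.4, -0.3]
width: 0.004
```

```bash
python3 -c "
from g import *
rel([])
snap('wrist','w6.png')
_,im=snap('side','s6.png')
cv2.imwrite('pics/s6z.png',cv2.resize(im[150:270,270:430,::-1],None,fx=5,fy=5))"
```

```text
t 12.3 tcp [ 0.5072 -0.0727  0.2045] F [-0.03  0.39 -0.31] w 0.004
turn [ 0.0006 -0.0013  0.0045]
```

View pics/s6z.png

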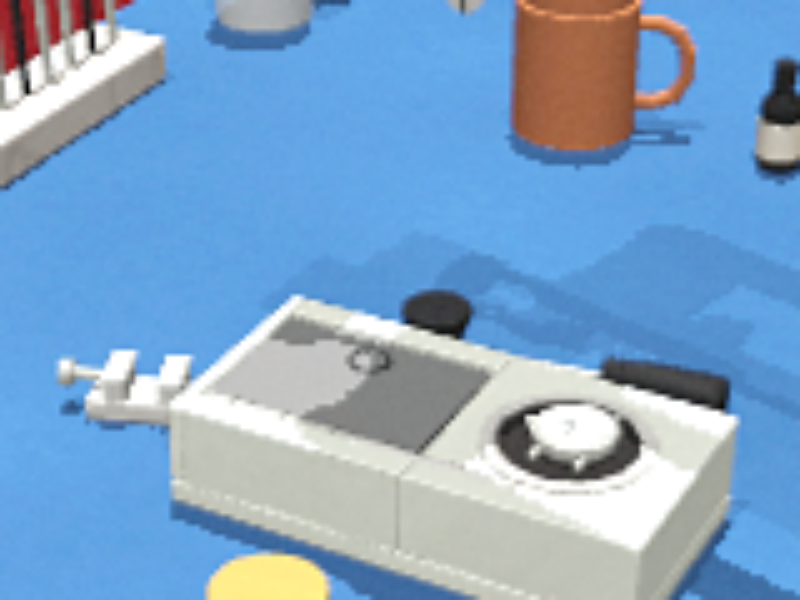

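View pics/w6.png

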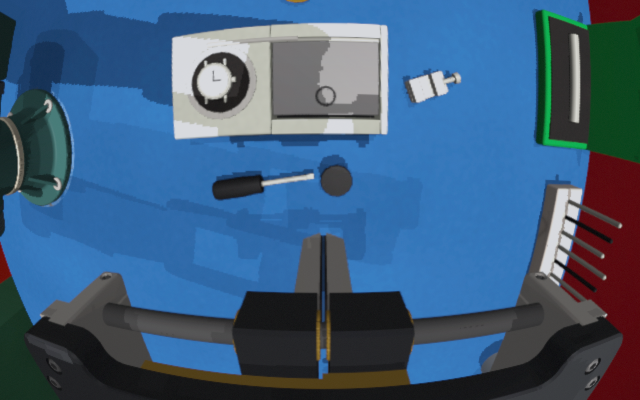

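```bash
python3 -c "
from h import *
hand_in()"
```

```text
the job is handed in; nothing more can be done
```

The job is done and handed in at about 12.4 s, well under the 54 s limit. I worked with the fingers shut throughout, so the cover was never gripped.

- **Opening the cover:** I pressed the mark until the stop (9 N, tip at 50 mm) and let go. The cover popped up.
- **Large key:** With the tool tilted 12° clear of the open cover, I pressed the large key. The force rose from 2.8 N to 10.4 N over the last millimetre, which I read as the hard stop. The small key stood about 36 mm from the pressing point. The key travels themselves can't be read, so both are judged from force and position.
- **Closing the cover:** I swept the cover shut from its outer face, pressed it to the stop (15 N, tip at 49.9 mm) and lifted straight off.

**Last checks:** About a second after release, the side and wrist pictures showed the cover flush and staying shut. The watch was still on its pad, and the screwdriver, loupe, vice, mug and oil bottle looked undisturbed. The tin was only partly in view, and I did not re-check the dish. The arm was clear, with the tip at about 0.20 m and a contact force near zero.

**Disagreements:** The three cameras differed by a few millimetres on the instrument's corners, but by only about 1.5 mm on the press mark. No check failed.

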